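# Load the polish carrier into the press-to-run shaker and keep it running

### The arm

A 7-joint arm with a two-finger parallel gripper is mounted at the origin on the work surface. World frame = base frame: x ahead of the robot, y to its left, z up, the work surface at z = 0. Lengths are in mm, angles in rad, forces in N, time in s.
With the tool pointing down it reaches from about 425 to 875 mm from the base axis. Payload 9.9 kg.
Tool frame: the origin (TCP) lies at the very end of the fingers, on their centre line; the grasp point (between the pads) lies 19 mm behind it; z points along the fingers, y is the line along which they close (so a half turn about z gives the same grasp; the last joint's range is limited). The gripper opens to 85 mm and grips with 20 to 120 N. Pads are 22 mm wide; open, the fingers measure 114 mm over their backs; the gripper's body (76 mm by 85 mm) begins 54 mm behind the grasp point. The pads swing forward as they close: fully open they stand 13 mm farther back than shut.
Start: joints at [-1.316, 0.576, 0.025, 1.437, -0.015, 1.129, -0.057], TCP at [224.333, 636.634, 205.189] pointing down, gripper open.
Joint ranges: [-2.76, 2.76], [-0.34, 2.15], [-1.52, 1.57], [0.19, 2.46], [-1.09, 4.23], [0.17, 1.99], [-2.82, 2.82]. Speed limits (rad/s): [2.22, 2.22, 3.01, 3.01, 3.14, 3.14, 3.14].

### API

Orientations are given as a rotation vector (axis times angle).
In Python, from plant import env, viewer gives the robot as it stands (env), with the cameras (viewer).
- The arm moves only by the tool jog_arm, called after "Call:" as name(argument=value, ...), one argument or row to a line, values as JSON. Schema: {"type":"object","properties":{"increments":{"type":"object","properties":{"dx":{"type":"array","items":{"type":"number"},"minItems":1,"maxItems":20},"dy":{"type":"array","items":{"type":"number"},"minItems":1,"maxItems":20},"dz":{"type":"array","items":{"type":"number"},"minItems":1,"maxItems":20},"rz":{"type":"array","items":{"type":"number"},"minItems":1,"maxItems":20}},"additionalProperties":false,"required":["dx","dy","dz","rz"]},"jaw":{"type":"number"},"squeeze":{"type":"number"},"only":{"type":"string"},"quiet":{"type":"boolean"},"lines":{"type":"string"}},"required":["increments"],"additionalProperties":false}. increments is an object with one list for each field, all of the same length, 1 to 20, a row being the entries at one place: dx, dy, dz (the shift in mm), rz (a turn about the tool's z in rad); each row is the pose to reach, as a shift and turn from the pose commanded when the call began, along the tool's axes at that moment; what a row does not reach only later rows make up. A row lasts 1/10 s, in which the tool goes at most 50 mm and 0.15 rad, less where a joint would pass 70% of its speed; a pose out of reach is approached as far as the arm can. jaw is the opening from 0.0 (shut) to 1.0 (fully open), set as the call begins (left out keeps the last). The fingers move at their own pace and stop on an object; squeeze is the grip in N (left out, the last holds). Time passes only in rows, so rows that do not move let the fingers close. The tool returns the time, the measured TCP pose, the force, the opening and the grip force at its end. only (a regular expression) keeps the lines of the reply that match it, lines (a string "A,B") keeps lines A to B, and quiet returns only ok. Input that does not fit is refused with a message, and nothing moves.
- env.state(): the state, without advancing time (a new reading comes with each control period).
- viewer.get_image(name): name is "side" or "top" or "wrist"; returns a dict with "image" (400x640x3 uint8, red, green, blue), "K" (3x3 intrinsics, pixels), "extrinsics" (4x4, takes a point from world to camera coordinates); the wrist camera has in their place "mount" (4x4, takes a point from camera to tool coordinates, whose origin is the TCP and whose axes are the flange's). Camera axes: x right, y down, z forward; pixel columns grow to the right and rows downward; lengths in mm; the calibration is good to about 2 mm. A picture is of the moment at which its call begins: read the wrist's pose just before it. There is no depth.
- env.sign_off(): hands the job in; it is judged then, once.
The state is a dict: "t": time; "qpos": joint angles; "joint_velocities": joint speeds; "tau": joint torques, N m; "ee_pos": TCP position; "eef_rot": TCP orientation; "ft_force": force on the tool from outside, world axes, zero at the start; "wrist_torque": the same for the moment, N m; "gripper_width": opening from 0.0 (shut) to 1.0 (fully open); "finger_force": force on a finger pad.
Only numpy, scipy, OpenCV 4.12 (cv2) and the standard library are available. Lean on these libraries where they do the work, as an engineer would, in place of code of your own. Each camera call takes 0.05 s, during which the arm holds its last target. There are 200 camera calls.

### The job

Pull the bottle carrier straight up out of its parking dock (a sprung catch holds it), turn it until its cross-shaped stem matches the cross slot in the shaker's hub, and slide it fully home. Then press the carrier down until the sprung platform is all the way down, and finish while still gripping it and pressing, since the shaker only runs while pressed. Leave the three empty bottles and the pusher in the tray as they are.

Things in the scene. Friction and masses are not known exactly. Their poses are not given: they have to be found in the camera images.
- carrier: Upright bottle carrier, 100 mm tall, 80-150 g. Origin: stem tip, z up. z 0-30 mm: steel stem, cross section, arms along x and y, 24 mm tip to tip, 8 mm thick, lower ends rounded (r 4), groove (16 mm tip to tip) at z 8-20; z 30-36: flange 42 across; z 36-80: square cage 34 x 34, sides along x and y, grip here; z 80-100: cap 16 across. Quarter turns are alike. Starts in the dock
- carrier_grip (a point): Centre of the carrier's square cage, 60 mm above the stem tip, on its axis
- dock: Dock fixed to the sill: foot 100 x 100 mm, pale pink block 60 x 60, top 50 mm up. Origin on the sill under its centre. The carrier's stem stands in its cross socket (27 mm, arms 11 wide along x and y, 32 deep), flange on top. Two spring plungers (black ends at the -x and +x sides) sit in the stem's groove: pulling up takes 10-20 N, hardest 3-10 mm up, free from 20 mm. Left or right of the shaker
- shaker: Pink bottle shaker fixed to the sill, body 150 mm (its x) by 120 mm, 56 mm high; origin on the sill under its centre, which is also under the hub's axis. On top a grey round platform on a spring and on that the white hub
- hub_socket (a point): Mouth centre of the socket in the hub, a white block 44 x 44 mm, 31 high, on the platform; 104 mm above the sill unpressed. Cross slot: arms along this point's x and y, 27 mm tip to tip, 11 wide, 26 deep, black floor; z up. The hub turns stiffly (0.08 N m) about the vertical and starts at any angle; quarter turns are alike. Home = tip on the floor, 26 mm below this point, flange 4 mm above hub
- platform (a joint): How far the shaker's platform, with the hub, is pressed down: 0 up, 0.008 m all the way down. A spring resists: about 4 to 6 N of push moves it at all and 8 to 10 N takes it to the stop; the carrier's own weight does not move it
- tray: Oval cream tray, 220 mm (its x) by 120 mm, rim 11 mm high, fixed to the sill; origin under its centre. A glass file is fixed in it
- bottle0: Empty polish bottle, 28 mm across, 68 mm tall, standing in the tray; origin at the centre of its foot
- bottle1: Empty polish bottle, amber, same size, standing in the tray; origin at the centre of its foot
- bottle2: Empty polish bottle, same size, standing in the tray; origin at the centre of its foot
- pusher: Steel cuticle pusher, 135 mm long, 7 mm thick, lying in the tray along its x; origin under its middle

How it is judged (in metres and radians):
On the way, in this order (a step that is already met when the one before it is completed fails the run):
1. the carrier is lifted clear of the dock in the gripper (z of carrier in the frame of dock above 0.055 m and contact force between the fingers and carrier above 1 N), for 0.1 s.
2. the stem is meshed and fully home in the hub (z of carrier in the frame of hub_socket below -0.0235 m and horizontal distance between carrier and hub_socket below 0.003 m), for 0.2 s.
At the end, for the whole second after the job is handed in: Stem within 2.5 mm of the hub slot's floor, centred within 3 mm, cross matched within 0.2 rad, upright within 0.12 rad; the fingers hold the carrier (over 2 N) and it presses the shaker (over 3 N), platform more than 6 mm down of 8; carrier at rest (all of step 2 and (angle between the x axis of carrier and the x axis of hub_socket, either way round below 0.2 rad or angle between the x axis of carrier and the y axis of hub_socket, either way round below 0.2 rad) and angle between carrier's own z axis and vertical below 0.12 rad and value of joint platform above 0.006 m and contact force between the fingers and carrier above 2 N and contact force between carrier and shaker above 3 N and linear speed of carrier below 0.02 m/s); the arm keeps its last pose, push and grip.
It fails at once if an empty bottle or the pusher is moved more than 15 mm, or a bottle tipped (distance of any of bottle0, bottle1, bottle2, pusher from where it was at the start of the episode above 0.015 m or angle between any of bottle0, bottle1, bottle2's own z axis and vertical above 0.3 rad).
It also fails if it takes over 58 s, if anything falls off the work surface, if the arm or the gripper's body presses on something with over 40 N, if the wrist force passes 120 N, or if a joint passes its speed limit or range.

## Working session

There is one attempt and no reset: what is moved stays moved. The work goes in short steps, Python scripts to look and compute and a tool call to move; the robot and the scene stay as the last step left them, time stands still between calls to the robot, and variables do not carry over. Pictures are saved under pics/ and viewed, at most 10 in all, crops included, and the job is handed in when it is done.

```bash
ls; mkdir -p pics
```

Run:
```python
from plant import env, viewer
import cv2,numpy as np
s=env.state();print(s)
for n in("top","side","wrist"):
    d=viewer.get_image(n);cv2.imwrite(f"pics/{n}0.png",d["image"][:,:,::-1]);print(n,d["K"].tolist(),np.round(d.get("extrinsics",d.get("mount")),4).tolist())
```

```text
pics
plant.py
{'t': 0.0, 'qpos': array([-1.31579655,  0.57652915,  0.02478463,  1.4379052 , -0.01502323,
        1.12900509, -0.05649011]), 'joint_velocities': array([-4.85282182e-05, -3.98635359e-04,  2.06080047e-03,  1.67381314e-03,
       -1.96820540e-04, -1.02304595e-03, -7.29186189e-04]), 'tau': array([ 1.37449965e-04, -7.65752792e+01,  2.25082688e+00, -2.85967201e+01,
        1.54007447e-02,  1.28811621e-02, -5.50905804e-05]), 'ee_pos': array([224.12973974, 636.17445434, 204.34432725]), 'eef_rot': array([-5.29471944e-01, -3.09640161e+00,  2.58482374e-03]), 'ft_force': array([ 0.52703917, -0.57548364, -0.05907834]), 'wrist_torque': array([-0.0365085 , -0.00013006, -0.03572409]), 'finger_force': 0.0, 'gripper_width': 1.0018072550713424}
top [[401.44301379335116, 0.0, 318.055429457942], [0.0, 401.44301379335116, 200.11274798093928], [0.0, 0.0, 1.0]] [[0.0261, -0.9996, -0.0049, 37.6794], [-0.9742, -0.0243, -0.2245, 579.175], [0.2243, 0.0106, -0.9745, 766.8588], [0.0, 0.0, 0.0, 1.0]]
side [[420.5700306494537, 0.0, 316.41523301485614], [0.0, 420.5700306494537, 201.7337639169458], [0.0, 0.0, 1.0]] [[-0.8854, -0.4645, 0.0196, 548.3703], [-0.3569, 0.652, -0.669, 227.9704], [0.298, -0.5993, -0.743, 960.6474], [0.0, 0.0, 0.0, 1.0]]
wrist [[323.40785370879047, 0.0, 321.2639632190152], [0.0, 323.40785370879047, 201.47584742300074], [0.0, 0.0, 1.0]] [[-0.0005, -0.963, -0.2695, 68.4798], [1.0, -0.0009, 0.0012, 0.4439], [-0.0014, -0.2695, 0.963, -167.6528], [0.0, 0.0, 0.0, 1.0]]
```

View pics/top0.png

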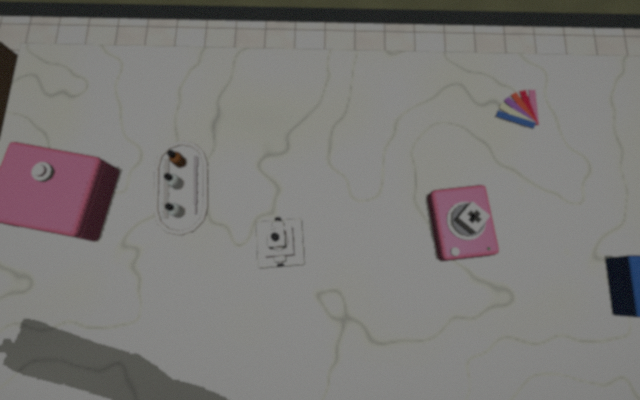

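View pics/side0.png

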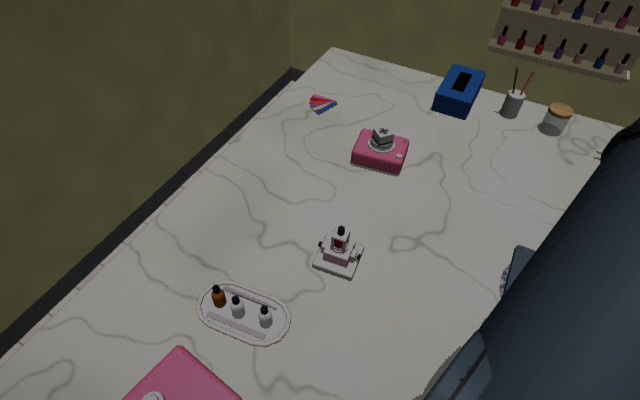

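The top view shows the dock with the carrier at about (279,243) px, the shaker hub at (473,216) and the tray at (182,190). The side view confirms this layout, with the dock at (340,250) and the hub at (382,137). Next I'll enlarge both.

Run:
```python
import cv2,numpy as np
t=cv2.imread("pics/top0.png");s=cv2.imread("pics/side0.png")
def c(im,x,y,w,h,W,H):return cv2.resize(im[y:y+h,x:x+w],(W,H),interpolation=cv2.INTER_CUBIC)
a=c(t,245,205,65,75,400*65//65,300*75//65*65//75) if 0 else c(t,240,210,80,60,400,300)
b=c(t,425,180,80,60,400,300); d=c(s,300,220,80,60,400,300); e=c(s,345,118,80,60,400,300)
cv2.imwrite("pics/crop.png",np.vstack([np.hstack([a,b]),np.hstack([d,e])]))
```

```text
(no output)
```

View pics/crop.png

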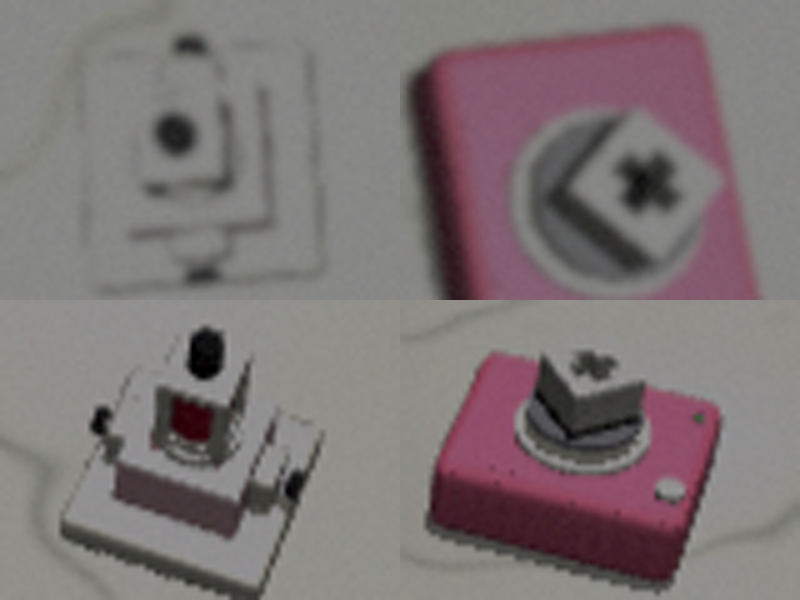

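Crops (5x): the cap top is at top px (275,236.7). The hub cross is at (474,216.4), with corners at crop px (640,107), (725,182), (650,270) and (562,195). In the side view the cap top is at (341.4,227) and the hub cross at (383.6,131).

Create h.py:
```python
import numpy as np
from plant import env, viewer
from scipy.spatial.transform import Rotation as R
CAM={"top":([401.443,318.055,200.113],[[0.0261,-0.9996,-0.0049,37.6794],[-0.9742,-0.0243,-0.2245,579.175],[0.2243,0.0106,-0.9745,766.8588],[0,0,0,1]]),
"side":([420.57,316.415,201.734],[[-0.8854,-0.4645,0.0196,548.3703],[-0.3569,0.652,-0.669,227.9704],[0.298,-0.5993,-0.743,960.6474],[0,0,0,1]])}
def onplane(k,E,uv,z):
    f,cx,cy=k;E=np.array(E);r=E[:3,:3].T@[(uv[0]-cx)/f,(uv[1]-cy)/f,1];o=-E[:3,:3].T@E[:3,3]
    return (o+r*(z-o[2])/r[2])[:2]
def P(c,uv,z): return onplane(*CAM[c],uv,z)
M=np.array([[-0.0005,-0.963,-0.2695,68.4798],[1,-0.0009,0.0012,0.4439],[-0.0014,-0.2695,0.963,-167.6528],[0,0,0,1]])
def W(uv,z,s):
    T=np.eye(4);T[:3,:3]=R.from_rotvec(s["eef_rot"]).as_matrix();T[:3,3]=s["ee_pos"]
    return onplane([323.408,321.264,201.476],np.linalg.inv(T@M),uv,z)
def togo(xyz,s): return R.from_rotvec(s["eef_rot"]).as_matrix().T@(np.array(xyz)-s["ee_pos"])
```

Run:
```python
from h import *
print("cap",P("top",(275.1,236.6),120),P("side",(341.3,226.8),120))
print("hub",P("top",(474,216.3),104),P("side",(383.6,130.8),104))
def ang(ps):
    ps=np.array(ps);return ps.mean(0),[np.degrees(np.arctan2(*(ps[(i+1)%4]-ps[i])[::-1])) for i in range(4)]
print("hubc",ang([P("top",(425+(x-400)/5,180+y/5),104) for x,y in[(640,107),(725,182),(650,270),(562,195)]]))
print("foot",ang([P("top",(240+x/5,210+y/5),12) for x,y in[(90,50),(312,40),(325,270),(98,290)]]))
print("plung",P("top",(240+190/5,210+45/5),36),P("top",(240+203/5,210+272/5),36))
print("bottles",[P("top",p,68) for p in[(170,155),(168,177),(169,207)]])
s=env.state();print(R.from_rotvec(s["eef_rot"]).as_matrix().round(3),env.state()["t"])
```

```text
cap [492.53257101 131.4826048 ] [491.70151892 128.60981093]
hub [ 544.4269977  -253.63190438] [ 540.40597833 -257.22216602]
hubc (array([ 541.78407462, -253.1786673 ]), [np.float64(-133.06803548375706), np.float64(138.47370332229954), np.float64(48.56189511423675), np.float64(-42.04067001349613)])
foot (array([495.1812829 , 130.11153362]), [np.float64(-85.93539976651776), np.float64(-174.82179879749552), np.float64(96.4636955459745), np.float64(5.296571227273866)])
plung [541.55129126 136.93784862] [446.11328689 126.90504238]
bottles [array([668.19778443, 369.98202975]), array([619.51335332, 368.88376454]), array([555.29187248, 359.72193044])]
[[-0.943  0.332 -0.   ]
 [ 0.332  0.943 -0.001]
 [-0.    -0.001 -1.   ]] 0.15
```

Call:
jog_arm(
  increments={"dx": [-20,-50,-84,-118,-152,-186,-220,-254,-288,-322,-356,-390,-411,-421,-421,-421,-421],"dy": [-18,-46,-77,-108,-139,-170,-201,-232,-263,-294,-325,-356,-376,-387,-387,-387,-387],"dz": [0,0,0,0,0,0,0,0,0,0,0,0,0,0,0,0,0],"rz": [0.05,0.15,0.3,0.4,0.5,0.6,0.7,0.8,0.9,1,1.1,1.14,1.14,1.14,1.14,1.14,1.14]},
)

```text
t: 1.85
ee_pos: [492.2, 133.1, 205.0]
eef_rot: [-2.114, -2.323, 0.0]
ft_force: [-0.3, -0.0, 0.1]
gripper_width: 1.0
finger_force: 0.0
```

Run:
```python
from h import *
import cv2
s=env.state();d=viewer.get_image("wrist");np.savez("w1.npz",p=s["ee_pos"],r=s["eef_rot"])
cv2.imwrite("pics/w1.png",d["image"][:,:,::-1]);print(s["ee_pos"],s["eef_rot"],s["qpos"],R.from_rotvec(s["eef_rot"]).as_matrix().round(3))
```

```text
[492.24305569 133.06101817 205.04506018] [-2.11440059e+00 -2.32264710e+00  7.37696609e-05] [-0.65147364  0.35512095  0.40997854  1.87653137 -0.17254322  0.94474847
 -0.06891025] [[-0.094  0.996 -0.001]
 [ 0.996  0.094  0.   ]
 [ 0.    -0.    -1.   ]]
```

View pics/w1.png

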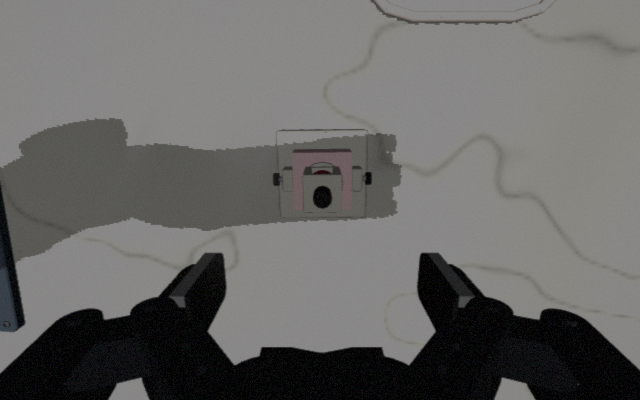

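The wrist view shows the cap centre at (322,196) and plunger tips at (276,179) and (368,178.5). The dock foot edges run parallel to the image, so the yaw matches. Next, the hub.

Run:
```python
from h import *
s=env.state()
print(W((322,196),120,s),[W(p,36,s) for p in[(276.5,179),(368,178.5)]],[W(p,12,s) for p in[(277,130),(367,129),(367,217),(279,218)]])
print(togo([542,-255,205],s))
```

```text
[493.33335209 135.57229433] [array([445.87253718, 127.80102851]), array([542.41594272, 137.3820468 ])] [array([440.4634249 , 177.00118028]), array([538.06674242, 187.22414486]), array([551.32725623,  87.07068988]), array([448.54379768,  76.21860514])]
[-3.91054863e+02  1.30687823e+01 -1.06269746e-01]
```

Call:
jog_arm(
  increments={"dx": [-20,-60,-105,-150,-195,-240,-285,-330,-370,-382,-382,-382,-382],"dy": [0,8,10,15,20,25,30,35,12,12,12,12,12],"dz": [0,0,0,0,0,0,0,0,0,0,0,0,0],"rz": [-0.05,-0.15,-0.3,-0.45,-0.6,-0.7,-0.75,-0.75,-0.75,-0.75,-0.75,-0.75,-0.75]},
)

```text
t: 3.2
ee_pos: [540.6, -245.2, 205.1]
eef_rot: [-1.115, -2.937, -0.002]
ft_force: [0.5, -0.0, -0.6]
gripper_width: 0.994
finger_force: 0.0
```

Run:
```python
from h import *
import cv2
s=env.state();d=viewer.get_image("wrist");np.savez("w2.npz",p=s["ee_pos"],r=s["eef_rot"])
im=d["image"][:,:,::-1]
cv2.imwrite("pics/w2.png",np.hstack([cv2.resize(im[100:260,240:400],(600,600),interpolation=cv2.INTER_CUBIC)]));print(s["ee_pos"],s["eef_rot"],s["qpos"])
```

```text
[ 540.57730718 -245.19832111  205.08462446] [-1.11500188e+00 -2.93669111e+00 -1.58121654e-03] [ 0.1709683   0.46648676  0.27136496  1.66812814 -0.14252689  1.02671792
  1.33379045]
```

View pics/w2.png

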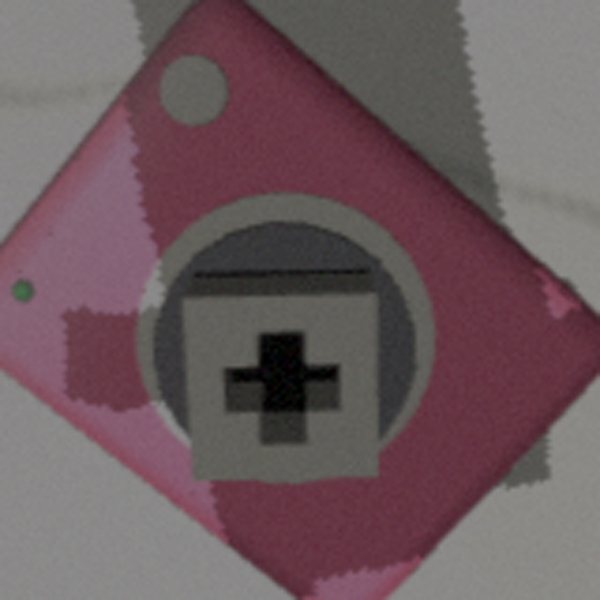

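The hub crop (3.75x) shows the cross centre at about (282,388) and hub corners at (183,297), (379,293), (379,475) and (193,480).

Run:
```python
from h import *
def px(x,y): return (240+(x+.5)/3.75-.5,100+(y+.5)/3.75-.5)
s=env.state()
print("cross",W(px(282,388),104,s))
c=np.array([W(px(*p),104,s) for p in[(183,297),(379,293),(379,475),(193,480)]]);print("hub",c.mean(0))
print([np.degrees(np.arctan2(*(c[(i+1)%4]-c[i])[::-1]))%90 for i in range(4)],[np.linalg.norm(c[(i+1)%4]-c[i]) for i in range(4)])
r=R.from_rotvec(s["eef_rot"]).as_matrix();print("toolx",np.degrees(np.arctan2(r[1,0],r[0,0]))%90)
a=np.load("w1.npz");sa=dict(ee_pos=a["p"],eef_rot=a["r"]);r=R.from_rotvec(a["r"]).as_matrix();print("toolx dock",np.degrees(np.arctan2(r[1,0],r[0,0]))%90)
print(togo([493.5,132.5,205],s))
```

```text
cross [ 543.5531481  -254.29241552]
hub [ 543.81631502 -254.05808526]
[np.float64(49.554097481489094), np.float64(49.31741601928914), np.float64(49.979194431628315), np.float64(49.90002920476363)] [np.float64(44.237693830337804), np.float64(43.56671319504711), np.float64(43.79392804503237), np.float64(43.892060606005344)]
toolx 48.419737158836966
toolx dock 5.374241301701332
[285.9847221  251.4270378    0.47890683]
```

Call:
jog_arm(
  increments={"dx": [20,50,83,116,149,182,215,245,270,280,286,286,286,286,286,286],"dy": [18,44,73,102,131,160,190,216,238,247,252,252,252,252,252,252],"dz": [0,0,0,0,0,0,0,0,0,0,0,0,0,0,0,0],"rz": [0.05,0.15,0.3,0.45,0.6,0.7,0.74,0.74,0.74,0.74,0.74,0.74,0.74,0.74,0.74,0.74]},
)

```text
t: 4.85
ee_pos: [494.5, 130.1, 205.3]
eef_rot: [2.107, 2.33, -0.0]
ft_force: [-0.1, 0.6, 1.0]
gripper_width: 1.0
finger_force: 0.0
```

Run:
```python
from h import *
s=env.state();r=R.from_rotvec(s["eef_rot"]).as_matrix();print(np.degrees(np.arctan2(r[1,0],r[0,0]))%90,togo([494,132.5,61],s),s["ee_pos"])
```

```text
5.768197872282968 [  2.444049   -0.2140009 144.254908 ] [494.45005773 130.10047135 205.25511209]
```

Call:
jog_arm(
  increments={"dx": [2.4,2.4,2.4,2.4,2.4,2.4,2.4,2.4,2.4,2.4],"dy": [0,0,0,0,0,0,0,0,0,0],"dz": [15,45,80,110,128,136,144,144,144,144],"rz": [0,0,0,0,0,0,0,0,0,0]},
)

```text
t: 5.85
ee_pos: [494.6, 133.4, 62.0]
eef_rot: [2.105, 2.331, 0.002]
ft_force: [-0.3, 0.4, -0.1]
gripper_width: 1.001
finger_force: 0.0
```

Run:
```python
from h import *
import cv2
s=env.state();print(s["ee_pos"])
o=[viewer.get_image(n)["image"][:,:,::-1] for n in("wrist","side")]
cv2.imwrite("pics/g1.png",np.hstack([cv2.resize(o[0][130:350,200:440],(400,367)),cv2.resize(o[1][190:290,290:399],(400,367))]))
```

```text
[494.61108032 133.40630385  62.00083344]
```

View pics/g1.png

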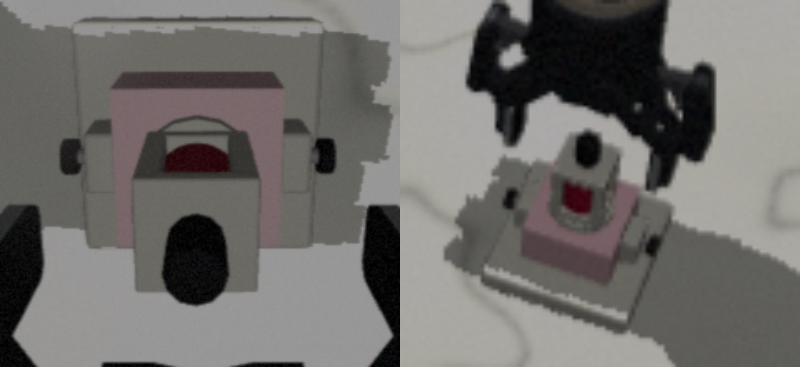

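The fingers straddle the carrier. The cage top corners in the left crop (1.667x) are at (135,177), (258,177), (258,290) and (135,290).

Run:
```python
from h import *
s=env.state()
c=np.array([W((200+x/1.667,130+y/1.668),100,s) for x,y in[(135,177),(258,177),(258,290),(135,290)]]);print(c.round(1),c.mean(0),s["ee_pos"],togo([*c.mean(0),61],s))
```

```text
[[476.1 148.5]
 [507.6 151.6]
 [511.9 118.8]
 [478.4 115.4]] [493.4937628  133.57906383] [494.46820229 133.45036087  61.87768197] [ 0.22694991 -0.95730698  0.87662962]
```

Call:
jog_arm(
  increments={"dx": [0,0,0,0,0,0,0,0,0,0],"dy": [0,0,0,0,0,0,0,0,0,0],"dz": [0,0,0,0,0,0,0,0,0,0],"rz": [0,0,0,0,0,0,0,0,0,0]},
  jaw=0,
  squeeze=80,
)

```text
t: 6.95
ee_pos: [494.1, 133.3, 61.6]
eef_rot: [-2.105, -2.332, -0.001]
ft_force: [-2.5, 0.3, 6.5]
gripper_width: 0.375
finger_force: 79.0
```

Call:
jog_arm(
  increments={"dx": [0,0,0,0,0,0,0,0,0,0,0,0,0,0],"dy": [0,0,0,0,0,0,0,0,0,0,0,0,0,0],"dz": [-3,-6,-10,-14,-20,-30,-50,-80,-110,-130,-140,-140,-140,-140],"rz": [0,0,0,0,0,0,0,0,0,0,0,0,0,0]},
)

```text
t: 8.35
ee_pos: [493.4, 133.1, 200.2]
eef_rot: [-2.105, -2.331, 0.003]
ft_force: [0.5, -0.8, -1.0]
gripper_width: 0.376
finger_force: 84.1
```

Run:
```python
from h import *
s=env.state();r=R.from_rotvec(s["eef_rot"]).as_matrix();print(np.degrees(np.arctan2(r[1,0],r[0,0]))%90,togo([543.7,-254.2,205],s),s["ft_force"],s["finger_force"],s["gripper_width"])
```

```text
5.840602151837658 [-390.41753077   10.62821027   -4.63094839] [ 0.46015185 -0.83190111 -0.96665613] 84.13846850395203 0.37565929732535663
```

Call:
jog_arm(
  increments={"dx": [-20,-55,-95,-135,-175,-215,-255,-295,-335,-365,-382,-390,-390,-390,-390,-390,-390],"dy": [0,1,2,3,4,5,6,7,8,9,10,10.6,10.6,10.6,10.6,10.6,10.6],"dz": [0,0,0,0,0,0,0,0,0,0,0,0,0,0,0,0,0],"rz": [-0.05,-0.15,-0.3,-0.4,-0.5,-0.6,-0.7,-0.766,-0.766,-0.766,-0.766,-0.766,-0.766,-0.766,-0.766,-0.766,-0.766]},
)

```text
t: 10.05
ee_pos: [544.5, -252.8, 201.4]
eef_rot: [1.08, 2.95, 0.0]
ft_force: [-0.8, 1.0, -1.6]
gripper_width: 0.371
finger_force: 84.1
```

Run:
```python
from h import *
import cv2
s=env.state();r=R.from_rotvec(s["eef_rot"]).as_matrix();print(np.degrees(np.arctan2(r[1,0],r[0,0]))%90,togo([543.7,-254.2,205],s),r.round(4).tolist())
o=[viewer.get_image(n)["image"][:,:,::-1] for n in("wrist","side")]
cv2.imwrite("pics/c1.png",np.hstack([cv2.resize(o[0][130:350,200:440],(400,367)),cv2.resize(o[1][70:180,330:450],(400,367))]))
```

```text
49.795039978195064 [-0.30026943 -1.56657985 -3.6450515 ] [[-0.7637, 0.6455, 0.0002], [0.6455, 0.7637, 0.0002], [-0.0001, 0.0003, -1.0]]
```

View pics/c1.png

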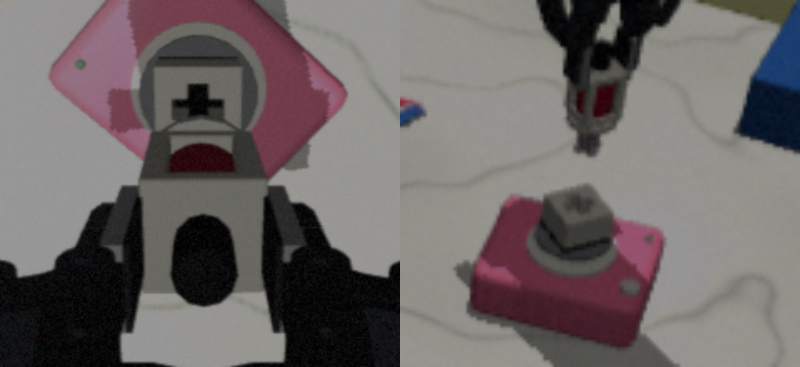

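Left crop: the cage top corners are at about (141,180), (265,180), (262,292) and (143,292), and the hub cross is at about (199,100). The stem is visible and hangs straight in the side view.

Run:
```python
from h import *
s=env.state()
q=lambda x,y:(200+x/1.667,130+y/1.668)
z=s["ee_pos"][2]+38.4
c=np.array([W(q(x,y),z,s) for x,y in[(141,180),(265,180),(262,292),(143,292)]]).mean(0)
h=W(q(199,100),104,s);print(c,h,s["ee_pos"],"car in tool",togo([*c,z],s),"hub in tool",togo([*h,104],s))
```

```text
[ 545.13169224 -252.80923305] [ 540.53854396 -250.94121983] [ 544.39081353 -253.18747747  201.32902806] car in tool [ -0.32416999   0.77248489 -38.39987176] hub in tool [ 4.39903988 -0.78645877 97.3285944 ]
```

Call:
jog_arm(
  increments={"dx": [0.3,0.3,0.3,0.3,0.3,0.3,0.3],"dy": [-1.5,-1.5,-1.5,-1.5,-1.5,-1.5,-1.5],"dz": [15,35,45,50,53,53,53],"rz": [0,0,0,0,0,0,0]},
)

```text
t: 10.85
ee_pos: [543.4, -254.8, 148.8]
eef_rot: [1.081, 2.949, -0.0]
ft_force: [0.3, -1.0, -0.7]
gripper_width: 0.371
finger_force: 84.1
```

Run:
```python
from h import *
s=env.state();r=R.from_rotvec(s["eef_rot"]).as_matrix();print(np.degrees(np.arctan2(r[1,0],r[0,0]))%90,togo([543.7,-254.2,119.6],s))
```

```text
49.7276630296158 [ 0.17671288  0.59481461 29.19194527]
```

Call:
jog_arm(
  increments={"dx": [0,0,0,0,0,0],"dy": [0,0,0,0,0,0],"dz": [2,4,6,8,8,8],"rz": [0,0,0,0,0,0]},
)

```text
t: 11.45
ee_pos: [543.0, -254.6, 140.1]
eef_rot: [-1.081, -2.949, 0.0]
ft_force: [0.2, 0.5, -1.0]
gripper_width: 0.368
finger_force: 84.1
```

No contact force with the tip about 5 mm below the mouth, so the stem has meshed. Continuing down.

Call:
jog_arm(
  increments={"dx": [0,0,0,0,0,0,0],"dy": [0,0,0,0,0,0,0],"dz": [4,8,12,15,17,17,17],"rz": [0,0,0,0,0,0,0]},
)

```text
t: 12.15
ee_pos: [543.2, -254.6, 123.3]
eef_rot: [1.081, 2.95, -0.0]
ft_force: [0.1, -0.3, -0.7]
gripper_width: 0.37
finger_force: 84.1
```

Call:
jog_arm(
  increments={"dx": [0,0,0,0,0,0,0,0],"dy": [0,0,0,0,0,0,0,0],"dz": [1,2,3,4,4,4,4,4],"rz": [0,0,0,0,0,0,0,0]},
)

```text
t: 12.95
ee_pos: [543.2, -254.7, 119.4]
eef_rot: [1.081, 2.949, -0.0]
ft_force: [0.3, 0.6, 3.3]
gripper_width: 0.37
finger_force: 84.5
```

Call:
jog_arm(
  increments={"dx": [0,0,0,0,0,0,0,0,0],"dy": [0,0,0,0,0,0,0,0,0],"dz": [0.5,0.5,0.5,2,4,6,7,7,7],"rz": [0,0,0,0,0,0,0,0,0]},
  squeeze=100,
)

```text
t: 13.85
ee_pos: [543.4, -254.8, 112.8]
eef_rot: [1.081, 2.949, -0.0]
ft_force: [-1.3, 0.4, 8.9]
gripper_width: 0.365
finger_force: 102.9
```

Call:
jog_arm(
  increments={"dx": [0,0,0,0,0,0],"dy": [0,0,0,0,0,0],"dz": [0.5,1,1.5,1.5,1.5,1.5],"rz": [0,0,0,0,0,0]},
)

```text
t: 14.45
ee_pos: [543.4, -254.8, 111.4]
eef_rot: [1.081, 2.949, 0.0]
ft_force: [-2.2, 0.5, 9.0]
gripper_width: 0.368
finger_force: 103.3
```

Call:
jog_arm(
  increments={"dx": [0,0,0,0,0],"dy": [0,0,0,0,0],"dz": [0.5,1,1,1,1],"rz": [0,0,0,0,0]},
)

```text
t: 14.95
ee_pos: [543.7, -255.1, 111.3]
eef_rot: [1.081, 2.947, 0.0]
ft_force: [-3.2, 1.2, 17.4]
gripper_width: 0.366
finger_force: 104.1
```

Call:
jog_arm(
  increments={"dx": [0,0,0,0,0],"dy": [0,0,0,0,0],"dz": [0.5,0.5,0.5,0.5,0.5],"rz": [0,0,0,0,0]},
)

```text
t: 15.45
ee_pos: [543.9, -255.2, 111.2]
eef_rot: [1.081, 2.947, 0.0]
ft_force: [-2.4, 2.0, 19.7]
gripper_width: 0.365
finger_force: 104.6
```

Call:
jog_arm(
  increments={"dx": [0,0,0,0,0],"dy": [0,0,0,0,0],"dz": [0,0,0,0,0],"rz": [0,0,0,0,0]},
)

```text
t: 15.95
ee_pos: [543.8, -255.2, 111.2]
eef_rot: [1.081, 2.947, 0.0]
ft_force: [-3.1, 1.3, 20.5]
gripper_width: 0.363
finger_force: 104.5
```

```bash
python3 -c "
from plant import env, viewer
print(env.sign_off())"
```

```text
the job is handed in; nothing more can be done
None
```

I pulled the carrier from the dock, meshed it in the hub and pressed the platform to its stop, gripped at about 104 N and pressing at about 20 N, and handed the job in at about 16 s; the hand-in returned no verdict, so home and full press are judged from arm height and force readings.

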